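Vent a vacuum incense jar and hold its twist-off lid above it

ROBOT

A 6-joint arm with a two-finger parallel gripper is mounted at the origin on the work surface. World frame = base frame: x ahead of the robot, y to its left, z up, the work surface at z = 0. Lengths are in m, angles in rad, forces in N, time in s.
With the tool pointing down it reaches from about 0.3 to 0.775 m from the base axis. Payload 14.6 kg.
Tool frame: the origin (TCP) lies on the centre line of the jaws, within the pads' length; the fingertips stand 25 mm ahead of it and the grasp point (between the pads) lies 6 mm ahead of it; z points along the fingers, y is the line along which they close (so a half turn about z gives the same grasp; the last joint's range is limited). The gripper opens to 85 mm and grips with 20 to 120 N. Pads are 22 mm wide; open, the fingers measure 114 mm over their backs; the gripper's body (76 mm by 85 mm) begins 54 mm behind the grasp point. The pads swing forward as they close: fully open they stand 13 mm farther back than shut.
Start: joints at [1.237, 0.3, 1.521, -0, 1.321, -0.067], TCP at [0.145, 0.531, 0.256] pointing down, gripper open.
Joint ranges: [-3.03, 3.03], [-0.79, 2.21], [0.23, 2.52], [-1.04, 4.18], [0, 3.07], [-2.55, 2.55]. Speed limits (rad/s): [2.22, 2.22, 2.57, 3.14, 3.14, 3.14].

INTERFACE

Orientations are given as a unit quaternion [x, y, z, w].
In Python, from plant import * gives the robot as it stands. The module is installed in compiled form; this text tells all that it offers.
- The arm moves only by the tool drive_tool, never from a script. Its argument "deltas" is a list of rows, each an object with "hand": the closure, from 0 (fully open) to 1 (shut); "delta_pos": the shift along the tool's x, y, z in mm, a list of three; "rot": the turn, a rotation vector about the tool's x, y, z in degrees, a list of three. In form: [{"hand": hand, "delta_pos": [x, y, z], "rot": [ax, ay, az]}, ...]. A call has 1 to 5 rows; each row shifts and turns the commanded pose from where the row before left it, along the tool's axes as they then stand; what a row does not reach is not made up. A row lasts 1/12 s, in which the tool goes at most 41.7 mm and 7.16 degrees, less where a joint would pass 70% of its speed; a pose out of reach is approached as far as the arm can. A call is refused whole if a number of a shift passes 41.7 or a number of a turn 7.16, either way. A call with a gripper value outside its range is refused whole. The fingers move at their own pace and stop on an object; "grip_force" is the grip in N (left out, the last holds). Time passes only in rows, so rows that do not move let the fingers close. It gives the time, the measured TCP pose, the force, the opening and the grip force at its end, in the units of the state.
- observe(): the state, without advancing time (a new reading comes with each control period).
- read_camera(name): name is "scene" or "top" or "wrist"; returns a dict with "image" (420x560x3 uint8, red, green, blue), "vertical_fov" (degrees; the focal length in pixels is half the picture's height over the tangent of half this angle, whatever the lens; pixels are square), "cx", "cy" (the principal point, pixels), "world_from_camera" (4x4, takes a point from camera to world coordinates). Camera axes: x right, y up, looking along -z (the intrinsics and any distortion apply to the point x, -y, -z); pixel columns grow to the right and rows downward; lengths in m; the calibration is good to about 2 mm. A picture is of the moment at which its call begins. There is no depth.
- finish_job(): hands the job in; it is judged then, once.
The state is a dict: "t": time; "joint_pos": joint angles; "qvel": joint speeds; "effort": joint torques, N m; "tool_pos": TCP position; "eef_rot": TCP orientation; "contact_force": force on the tool from outside, world axes, zero at the start; "wrist_torque": the same for the moment, N m; "grip_width": opening from 0.0 (shut) to 1.0 (fully open); "finger_force": force on a finger pad.
Only numpy, scipy, OpenCV 4.12 (cv2) and the standard library are available. Lean on these libraries where they do the work, as an engineer would, in place of code of your own. Each camera call takes 0.05 s, during which the arm holds its last target. There are 200 camera calls.

TASK

Two square incense jars stand braced in the wells of the jar block; open the one whose lid has a vent plunger in the middle. First press that plunger right down to its stop to let the vacuum go and let it come back up; then grip the tight lid and, with the jar staying down in its well, turn it anticlockwise only until the thread lets go (about a sixth of a turn), and lift it straight off. Finish still holding the lid level in the gripper, over the jar and a finger's breadth or two clear of its mouth - do not put it down or let it go - and leave everything else on the counter as it stands.

Things in the scene. Friction and masses are not known exactly. Their poses are not given: they have to be found in the camera images.
- block_top (a point): Jar block: a wooden block 115 mm (its x) by 265 mm (its y) and 40 mm high, screwed to the counter, with two square wells, 69 mm wide and 32 mm deep, 70 mm to either side of its middle along its y axis. The point is the middle of its top face; z is up.
- jar_center (a point): The jar to open: square glass jar of dark incense chips, body 66 x 66 mm and 86 mm high, sloping in to a round neck 50 mm across, 122 mm to the rim, 0.33 to 0.55 kg. It stands loose in one of the two wells (either), which keeps it from turning by more than about 3 degrees either way. The point is on its axis, half-way up (61 mm above its foot); z is up.
- jar_mouth (a point): Middle of the rim plane of the same jar, 122 mm above its foot, on the jar's axis.
- lid_center (a point): The lid of that jar: brass twist-off lid, 65 mm across its fluted skirt, 18 mm high, about 70 g with its plunger. The point is on its axis, half-way up (9 mm below its flat top, 9 mm above its lower edge); on the closed jar it lies 3.5 mm below the rim plane. Fingers can reach 15 mm below its lower edge before they meet the jar's shoulder. A sprung liner keeps it tight: turning takes some 0.5 N m, so grip firmly (40 to 70 N).
- lid_pip (a point): A small pip on that lid's flat top, 27 mm from its axis along the lid's x axis. Closed, the lid's x axis is in line with the jar's (within 3 degrees). Anticlockwise from above loosens it: its four lugs are clear of the neck's thread ramps at 44 to 70 degrees (0.77 to 1.2 rad) of turn relative to the jar, best 57, then meet the next ramps. Until then lifting the lid lifts the jar; once loose it lifts straight off.
- vent_top (a point): Top centre of the vent plunger: black round button, 22 mm across, in the middle of that lid, standing 10.5 mm above the lid's flat top when up and 4.5 mm when at its stop; a 33 mm collar 1.5 mm high surrounds it.
- vent (a joint): Travel of the vent plunger: 0 = up, 0.006 m = down at its stop. Its spring pushes back with 1 N at first and 4 N at the stop; it comes up by itself when released.
- plain_jar_center (a point): Bystander: the second square jar of the same size and glass, in the other well, with the same lid but no plunger. Half-way up its 127.5 mm height.
- tongs_center (a point): Bystander: steel charcoal tongs, 155 mm long, 30 mm wide, 8 mm high, lying on the robot's side of the block. Their middle.
- tin_center (a point): Bystander: flat round aluminium tin, 71 mm across, 38 mm high, behind the block. Its middle.
- burner_center (a point): Bystander: terracotta incense burner, 70 mm square, 100 mm high with four horns, behind the block. Its middle.
- bowl_center (a point): Bystander: white sample bowl of resin lumps, 92 mm across, 34 mm high, to the right. Its middle.
- round_jar_center (a point): Bystander: small round jar, 60 mm across, 75 mm high, to the left. Its middle.
- charcoal_center (a point): Bystander: cardboard charcoal box, 100 x 65 x 50 mm, to the left. Its middle.
There are look-alikes about, which are no part of the job. Leave any green look-alike of the part that bears jar_center alone.

How it is judged:
By the outcome, as a careful person would: the job done as asked, in the order asked, and still so for the second after the job is handed in, while the arm keeps its last pose, push and grip.
It also fails if it takes over 42 s, if anything falls off the work surface, if the arm or the gripper's body presses on something with over 40 N, if the wrist force passes 120 N, or if a joint passes its speed limit or range.

## Working session

There is one attempt and no reset: what is moved stays moved. The work goes in short steps, Python scripts to look and compute and a tool call to move; the robot and the scene stay as the last step left them, time stands still between calls to the robot, and variables do not carry over. Pictures are saved under pics/ and viewed, at most 10 in all, crops included, and the job is handed in when it is done.

Besides the shell and the picture viewer there is one more tool, called after "Emit:" by a JSON object that holds its "name" and its "arguments". drive_tool: Moves the arm, as the interface text tells. Its arguments: {"type":"object","properties":{"deltas":{"type":"array"},"grip_force":{"type":"number"}},"required":["deltas"]}

```bash
mkdir -p pics
python3 - <<'E'
from plant import *
import cv2,pickle
d={}
for n in("scene","top"):
    c=read_camera(n);d[n]=c
    cv2.imwrite(f"pics/{n}0.png",c["image"][:,:,::-1])
    print(n,{k:v for k,v in c.items() if k!="image"})
pickle.dump(d,open("c0.pkl","wb"))
print(observe())
E
```

```text
scene {'vertical_fov': 57.63988832087501, 'cx': 279.56645848164754, 'cy': 206.3224624842942, 'world_from_camera': array([[ 0.83520581, -0.30351358,  0.45859651,  1.04205854],
       [ 0.54989794,  0.47092366, -0.68981386, -0.74006807],
       [-0.00659607,  0.82831782,  0.56021967,  0.73501262],
       [ 0.        ,  0.        ,  0.        ,  1.        ]])}
top {'vertical_fov': 46.21080672527627, 'cx': 282.14838553619325, 'cy': 205.6804841779233, 'world_from_camera': array([[-1.38893739e-04,  9.85898285e-01, -1.67345609e-01,
         3.20082483e-01],
       [-9.99912277e-01,  2.07949525e-03,  1.30810265e-02,
         2.56659007e-02],
       [ 1.32445560e-02,  1.67332746e-01,  9.85811510e-01,
         1.30242139e+00],
       [ 0.00000000e+00,  0.00000000e+00,  0.00000000e+00,
         1.00000000e+00]])}
{'t': 0.1, 'joint_pos': array([ 1.23739630e+00,  3.00415072e-01,  1.52155197e+00, -1.05755296e-05,
        1.32071417e+00, -6.65982130e-02]), 'qvel': array([-8.69344524e-04, -1.09575249e-03, -1.65096075e-03, -1.39354784e-03,
       -4.23596232e-05, -2.54087488e-04]), 'effort': array([ 2.65190451e-03, -5.44381642e+01, -3.62369800e+01,  1.45959814e-05,
        3.09543357e-03, -2.83863599e-07]), 'tool_pos': array([0.14494513, 0.5303511 , 0.25576435]), 'eef_rot': array([ 1.33004275e-01,  9.91115314e-01, -5.34447653e-04, -1.03110666e-04]), 'contact_force': array([ 0.01763047, -0.42217155,  0.32131903]), 'wrist_torque': array([-0.04233036,  0.01837574,  0.0327452 ]), 'finger_force': 0.0, 'grip_width': 1.0000686768994502}
```

View pics/scene0.png

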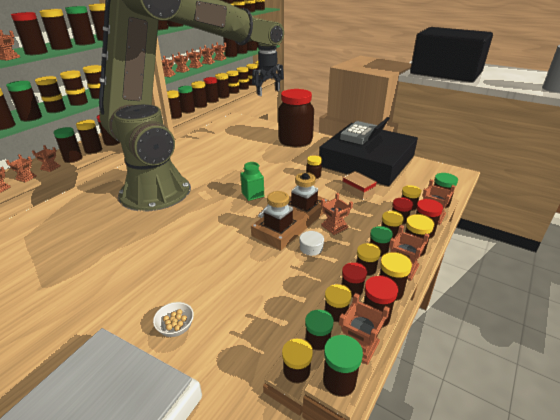

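View pics/top0.png

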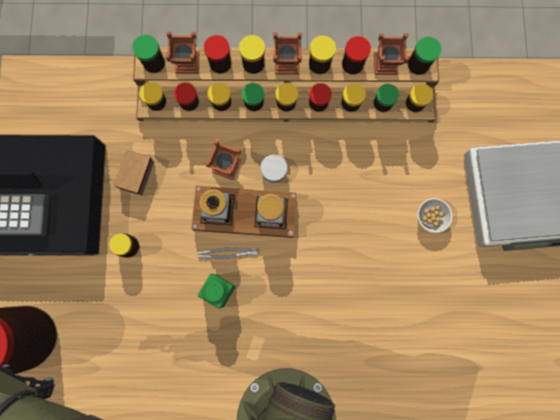

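The vented jar is the left one in the top view, with its plunger near (213,201). The plain jar is at (270,207) and the green look-alike at (216,290). I'll zoom in on both views.

```bash
cat > h.py <<'E'
import numpy as np,cv2
def ray(c,u,v):
    f=210/np.tan(np.radians(c["vertical_fov"])/2);T=c["world_from_camera"]
    return T[:3,3],T[:3,:3]@np.array([(u-c["cx"])/f,-(v-c["cy"])/f,-1])
def atz(c,u,v,z):
    o,d=ray(c,u,v);return o+d*(z-o[2])/d[2]
def px(c,p):
    f=210/np.tan(np.radians(c["vertical_fov"])/2);T=c["world_from_camera"]
    q=T[:3,:3].T@(np.array(p)-T[:3,3]);return c["cx"]-f*q[0]/q[2],c["cy"]+f*q[1]/q[2]
E
python3 - <<'E'
import pickle,cv2,numpy as np
d=pickle.load(open("c0.pkl","rb"))
a=d["top"]["image"][175:250,180:310];b=d["scene"]["image"][165:250,235:365]
r=lambda i:cv2.resize(i,(780,i.shape[0]*6),interpolation=cv2.INTER_CUBIC)[:,:,::-1]
cv2.imwrite("pics/top1.png",r(a));cv2.imwrite("pics/scene1.png",r(b))
E
```

```text
(no output)
```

View pics/top1.png

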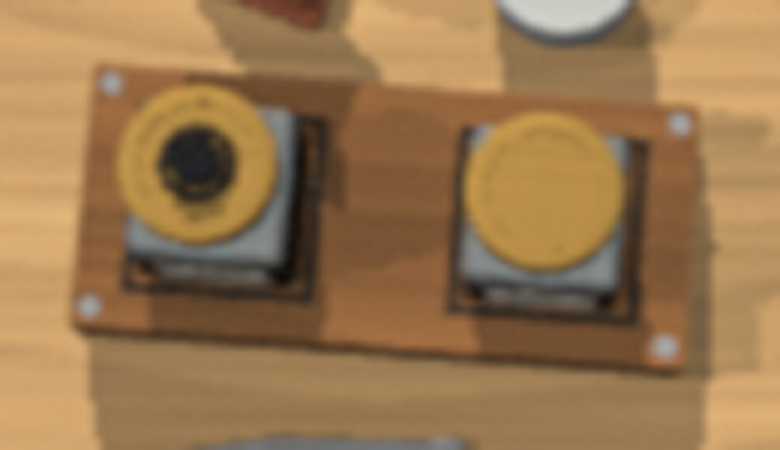

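View pics/scene1.png

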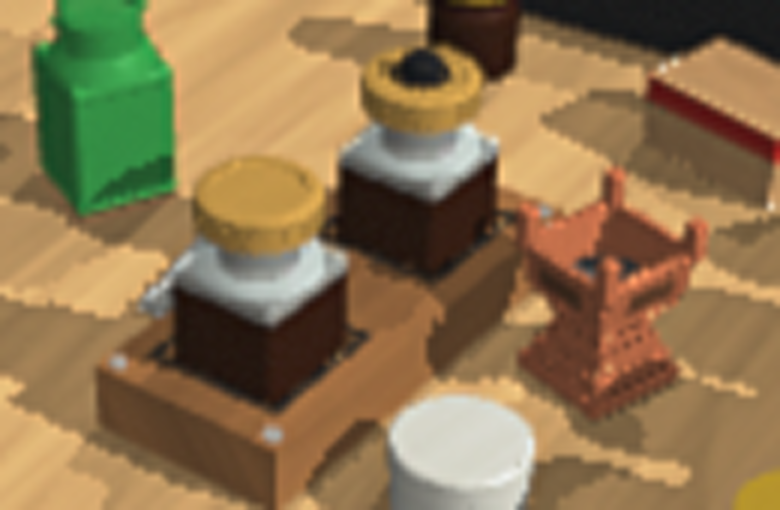

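The crops put the vented lid disc at (198,163) in the top crop and its top ellipse near (423,78) in the scene crop. The plain lid is at (545,190) in the top crop.

Run:
```python
import pickle,numpy as np
from h import *
d=pickle.load(open("c0.pkl","rb"));t=d["top"];s=d["scene"]
T=lambda x,y:((x+.5)/6+179.5,(y+.5)/6+174.5)
S=lambda x,y:((x+.5)/6+234.5,(y+.5)/6+164.5)
print("vent lid top",atz(t,*T(198.5,163.5),.1355),atz(s,*S(423,82),.1355),"plunger",atz(t,*T(198,163),.146),atz(s,*S(421,64),.146))
print("plain lid",atz(t,*T(545,190),.1355),atz(s,*S(260,195),.1355))
C=[atz(t,*T(*p),.04) for p in((97,65),(703,106),(683,370),(73,328))]
print(np.array(C),np.mean(C,0)); v=C[0]-C[1];print("len",np.linalg.norm(v),"y-axis dir",np.degrees(np.arctan2(v[1],v[0])))
m=np.mean(C,0)[:2];print("block well",m+.07*v[:2]/np.linalg.norm(v))
for p in((360,90),(484,90)):print(atz(s,*S(*p),.1355))
```

```text
vent lid top [0.52719899 0.17719677 0.1355    ] [0.53210592 0.17312718 0.1355    ] plunger [0.52553651 0.17603615 0.146     ] [0.53069778 0.17283399 0.146     ]
plain lid [0.51672426 0.03838344 0.1355    ] [0.52089116 0.03558485 0.1355    ]
[[ 0.587631    0.23475679  0.04      ]
 [ 0.57008565 -0.02927522  0.04      ]
 [ 0.45459132 -0.02009691  0.04      ]
 [ 0.47234658  0.24166888  0.04      ]] [0.52116364 0.10676339 0.04      ]
len 0.2646143210575348 y-axis dir 86.19819276834862
block well [0.52580501 0.17660934]
[0.50870819 0.14818459 0.1355    ]
[0.56300943 0.18305603 0.1355    ]
```

Emit:
{"name": "drive_tool", "arguments": {"deltas": [{"hand": 1,"delta_pos": [-30.8,-16.1,0],"rot": [0,0,0]},{"hand": 1,"delta_pos": [-30.8,-16.1,0],"rot": [0,0,0]},{"hand": 1,"delta_pos": [-30.8,-16.1,0],"rot": [0,0,0]},{"hand": 1,"delta_pos": [-30.8,-16.1,0],"rot": [0,0,0]},{"hand": 1,"delta_pos": [-30.8,-16.1,0],"rot": [0,0,0]}], "grip_force": 30}}

```text
t: 0.52
tool_pos: [0.2731, 0.4109, 0.256]
eef_rot: [0.133, 0.991, -0.0, -0.0]
contact_force: [0.7, 1.2, 1.0]
grip_width: 0.297
finger_force: 0.0
```

Emit:
{"name": "drive_tool", "arguments": {"deltas": [{"hand": 1,"delta_pos": [-30.8,-16.1,0],"rot": [0,0,0]},{"hand": 1,"delta_pos": [-30.8,-16.1,0],"rot": [0,0,0]},{"hand": 1,"delta_pos": [-30.8,-16.1,0],"rot": [0,0,0]},{"hand": 1,"delta_pos": [-30.8,-16.1,0],"rot": [0,0,0]},{"hand": 1,"delta_pos": [-30.8,-16.1,0],"rot": [0,0,0]}]}}

```text
t: 0.93
tool_pos: [0.4006, 0.2926, 0.2561]
eef_rot: [0.133, 0.991, -0.0, -0.0]
contact_force: [0.4, 1.1, -0.1]
grip_width: -0.0
finger_force: 0.0
```

Emit:
{"name": "drive_tool", "arguments": {"deltas": [{"hand": 1,"delta_pos": [-30.8,-16.1,0],"rot": [0,0,0]},{"hand": 1,"delta_pos": [-30.8,-16.1,0],"rot": [0,0,0]},{"hand": 1,"delta_pos": [-30.8,-16.1,0],"rot": [0,0,0]},{"hand": 1,"delta_pos": [-20,-10,0],"rot": [0,0,0]},{"hand": 1,"delta_pos": [0,0,0],"rot": [0,0,0]}]}}

```text
t: 1.35
tool_pos: [0.4949, 0.2053, 0.2557]
eef_rot: [0.135, 0.991, -0.0, -0.0]
contact_force: [-0.3, 0.5, -0.7]
grip_width: 0.001
finger_force: 0.0
```

Run:
```python
from plant import *
import cv2,pickle
c=read_camera("wrist");pickle.dump(c,open("w1.pkl","wb"))
cv2.imwrite("pics/w1.png",c["image"][:,:,::-1])
print({k:v for k,v in c.items() if k!="image"},observe()["tool_pos"],observe()["joint_pos"])
```

```text
{'vertical_fov': 71.5020705308593, 'cx': 280.0738358114593, 'cy': 212.37895563049065, 'world_from_camera': array([[ 2.67509951e-01, -9.12497559e-01, -3.09494154e-01,
         4.15299429e-01],
       [ 9.63554762e-01,  2.53066980e-01,  8.67140317e-02,
         2.27910866e-01],
       [-8.03591239e-04, -3.21411432e-01,  9.46939304e-01,
         3.72727994e-01],
       [ 0.00000000e+00,  0.00000000e+00,  0.00000000e+00,
         1.00000000e+00]])} [0.49362471 0.20673935 0.25562503] [ 3.28213226e-01  2.67954372e-01  1.56347817e+00 -8.19910549e-05
  1.31125021e+00 -9.73005305e-01]
```

View pics/w1.png

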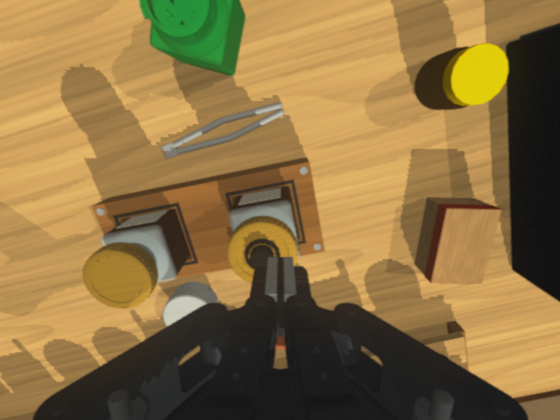

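The wrist view shows the vented lid spanning about x 228–299, with its top edge near y 217. The plunger is at about (263,251), partly behind the closed fingers. I'll fit a lid silhouette to all three views.

```bash
cat > fit.py <<'E'
import pickle,numpy as np,cv2
from h import *
from scipy.optimize import minimize
def fit(c,p0,rmax=420,zb=.1355,K=4,show=None):
    im=c["image"];u,v=px(c,[*p0,zb]);x0,y0=int(u)-60,int(v)-60
    cr=im[max(y0,0):y0+120,max(x0,0):x0+120];x0=max(x0,0);y0=max(y0,0)
    big=cv2.resize(cr,None,fx=K,fy=K,interpolation=cv2.INTER_CUBIC)
    h=cv2.cvtColor(big,cv2.COLOR_RGB2HSV)
    m=((h[...,0]>17)&(h[...,0]<28)&(h[...,1]>145)&(h[...,2]>70)).astype(np.uint8)
    a=np.linspace(0,2*np.pi,60)
    def hull(p):
        P=[px(c,[p[0]+.0325*np.cos(t),p[1]+.0325*np.sin(t),z]) for z in(zb,zb-.018) for t in a]
        P=(np.array(P)-[x0,y0]+.5)*K
        return cv2.convexHull(P.astype(np.float32))
    H0=hull(p0);loc=np.zeros_like(m);cv2.fillPoly(loc,[H0.round().astype(int)],1);loc=cv2.dilate(loc,np.ones((9*K//2,9*K//2)))
    m&=loc
    n,l,st,_=cv2.connectedComponentsWithStats(m);m=(l==1+np.argmax(st[1:,4])).astype(np.uint8)
    cs,_=cv2.findContours(m,cv2.RETR_EXTERNAL,cv2.CHAIN_APPROX_NONE)
    pts=max(cs,key=len)[:,0].astype(float);pts=pts[pts[:,1]/K+y0<rmax]
    def cost(p):
        H=hull(p);e=np.array([cv2.pointPolygonTest(H,tuple(q),True) for q in pts[::3]])/K
        return np.mean(np.minimum(abs(e),3))
    b=min((minimize(cost,[p0[0]+i,p0[1]+j],method="Nelder-Mead",options=dict(initial_simplex=[[p0[0]+i,p0[1]+j],[p0[0]+i+.004,p0[1]+j],[p0[0]+i,p0[1]+j+.004]])) for i in(-.003,.003) for j in(-.003,.003)),key=lambda r:r.fun)
    return b.x,b.fun,st[1:,4].max()/K/K
E
python3 - <<'E'
import pickle
from fit import *
d=pickle.load(open("c0.pkl","rb"));w=pickle.load(open("w1.pkl","rb"))
print("top",fit(d["top"],(.527,.176)));print("scene",fit(d["scene"],(.530,.175)));print("wrist",fit(w,(.527,.176),rmax=250))
print("plunger wrist",atz(w,262,251,.146),"plunger model px",px(w,[.527,.176,.146]))
E
```

```text
top (array([0.52734131, 0.1773352 ]), np.float64(1.0322146198233013), np.float64(381.375))
scene (array([0.52336225, 0.18670676]), np.float64(1.2859816458635738), np.float64(176.25))
wrist (array([0.52952886, 0.17815507]), np.float64(1.0641222063831202), np.float64(2224.75))
plunger wrist [0.51902792 0.18280187 0.146     ] plunger model px (np.float64(257.1355652556159), np.float64(260.87505295199855))
```

Emit:
{"name": "drive_tool", "arguments": {"deltas": [{"hand": 1,"delta_pos": [-20.6,-10,0],"rot": [0,0,0]},{"hand": 1,"delta_pos": [-20.6,-10,0],"rot": [0,0,0]},{"hand": 1,"delta_pos": [0,0,30],"rot": [0,0,0]},{"hand": 1,"delta_pos": [0,0,30],"rot": [0,0,0]},{"hand": 1,"delta_pos": [0,0,16],"rot": [0,0,0]}]}}

```text
t: 1.82
tool_pos: [0.5257, 0.1783, 0.1771]
eef_rot: [0.133, 0.991, -0.001, -0.002]
contact_force: [-1.1, 0.6, -1.7]
grip_width: -0.001
finger_force: 0.0
```

Emit:
{"name": "drive_tool", "arguments": {"deltas": [{"hand": 1,"delta_pos": [0,0,0],"rot": [0,0,0]},{"hand": 1,"delta_pos": [0,0,0],"rot": [0,0,0]},{"hand": 1,"delta_pos": [0,0,0],"rot": [0,0,0]}]}}

```text
t: 2.07
tool_pos: [0.5274, 0.1786, 0.1818]
eef_rot: [0.133, 0.991, 0.0, 0.001]
contact_force: [-0.1, 0.4, -0.4]
grip_width: 0.001
finger_force: 0.0
```

Run:
```python
from plant import *
import cv2,pickle,numpy as np
from h import *
d={n:read_camera(n) for n in("scene","top","wrist")};pickle.dump(d,open("c2.pkl","wb"))
s=observe();print(s["tool_pos"],s["contact_force"])
cr=lambda i,x,y:cv2.resize(i[y:y+60,x:x+80],(400,300),interpolation=cv2.INTER_CUBIC)
w=cv2.resize(d["wrist"]["image"][190:310,200:360],(800,600)) if 0 else cv2.resize(d["wrist"]["image"][150:330,160:400],(400,300),interpolation=cv2.INTER_CUBIC)
o=np.hstack([cr(d["scene"]["image"],265,160),w])
cv2.imwrite("pics/p2.png",o[:,:,::-1])
```

```text
[0.52750444 0.17833904 0.18167617] [-0.95694272 -0.41795768 -0.17502955]
```

View pics/p2.png

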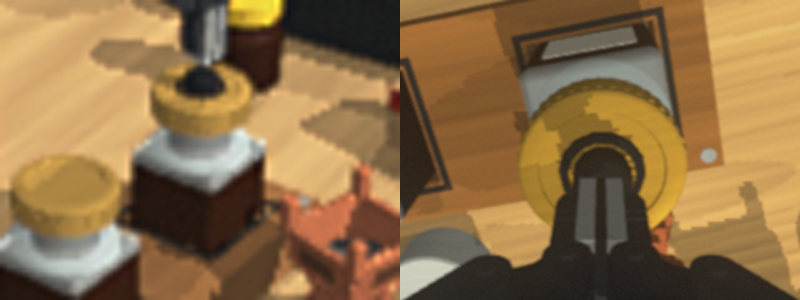

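The closed fingertips sit over the plunger in both crops: scene crop button at (206,82), wrist crop at about (602,165). I'll press down now.

Emit:
{"name": "drive_tool", "arguments": {"deltas": [{"hand": 1,"delta_pos": [0,0,4],"rot": [0,0,0]},{"hand": 1,"delta_pos": [0,0,3],"rot": [0,0,0]},{"hand": 1,"delta_pos": [0,0,2],"rot": [0,0,0]},{"hand": 1,"delta_pos": [0,0,0],"rot": [0,0,0]},{"hand": 1,"delta_pos": [0,0,0],"rot": [0,0,0]}]}}

```text
t: 2.63
tool_pos: [0.5271, 0.178, 0.1712]
eef_rot: [0.133, 0.991, -0.0, -0.0]
contact_force: [-0.7, -0.6, 0.0]
grip_width: -0.005
finger_force: 0.5
```

Emit:
{"name": "drive_tool", "arguments": {"deltas": [{"hand": 1,"delta_pos": [0,0,2],"rot": [0,0,0]},{"hand": 1,"delta_pos": [0,0,2],"rot": [0,0,0]},{"hand": 1,"delta_pos": [0,0,0],"rot": [0,0,0]},{"hand": 1,"delta_pos": [0,0,0],"rot": [0,0,0]}]}}

```text
t: 2.97
tool_pos: [0.5273, 0.178, 0.1674]
eef_rot: [0.133, 0.991, 0.0, 0.0]
contact_force: [-0.8, -0.0, 2.8]
grip_width: 0.003
finger_force: 1.5
```

Emit:
{"name": "drive_tool", "arguments": {"deltas": [{"hand": 1,"delta_pos": [0,0,2],"rot": [0,0,0]},{"hand": 1,"delta_pos": [0,0,0],"rot": [0,0,0]},{"hand": 1,"delta_pos": [0,0,0],"rot": [0,0,0]}]}}

```text
t: 3.22
tool_pos: [0.5273, 0.178, 0.1656]
eef_rot: [0.133, 0.991, 0.0, 0.0]
contact_force: [-1.3, -0.7, 6.1]
grip_width: -0.003
finger_force: 2.9
```

Emit:
{"name": "drive_tool", "arguments": {"deltas": [{"hand": 1,"delta_pos": [0,0,1],"rot": [0,0,0]},{"hand": 1,"delta_pos": [0,0,0],"rot": [0,0,0]},{"hand": 1,"delta_pos": [0,0,0],"rot": [0,0,0]}]}}

```text
t: 3.47
tool_pos: [0.5275, 0.1781, 0.1656]
eef_rot: [0.133, 0.991, 0.0, 0.001]
contact_force: [-3.5, -1.2, 14.0]
grip_width: 0.004
finger_force: 7.3
```

Emit:
{"name": "drive_tool", "arguments": {"deltas": [{"hand": 1,"delta_pos": [0,0,1],"rot": [0,0,0]},{"hand": 1,"delta_pos": [0,0,0],"rot": [0,0,0]},{"hand": 1,"delta_pos": [0,0,0],"rot": [0,0,0]}]}}

```text
t: 3.72
tool_pos: [0.5279, 0.1781, 0.1656]
eef_rot: [0.133, 0.991, 0.001, 0.002]
contact_force: [-5.9, -2.7, 23.5]
grip_width: 0.001
finger_force: 11.5
```

The plunger is at its stop: the force rises while z holds at 0.1656. Now I'll release, rise and open.

Emit:
{"name": "drive_tool", "arguments": {"deltas": [{"hand": 1,"delta_pos": [0,0,-5],"rot": [0,0,0]},{"hand": 1,"delta_pos": [0,0,-10],"rot": [0,0,0]},{"hand": 0.5,"delta_pos": [0,0,-20],"rot": [0,0,0]},{"hand": 0,"delta_pos": [0,0,-20],"rot": [0,0,0]},{"hand": 0,"delta_pos": [0,0,0],"rot": [0,0,0]}]}}

```text
t: 4.13
tool_pos: [0.5282, 0.1783, 0.2222]
eef_rot: [0.133, 0.991, 0.001, 0.002]
contact_force: [-0.5, 0.6, 1.6]
grip_width: 0.418
finger_force: 0.0
```

Emit:
{"name": "drive_tool", "arguments": {"deltas": [{"hand": 0,"delta_pos": [0,0,0],"rot": [0,0,0]},{"hand": 0,"delta_pos": [0,0,0],"rot": [0,0,0]},{"hand": 0,"delta_pos": [0,0,0],"rot": [0,0,0]},{"hand": 0,"delta_pos": [0,0,0],"rot": [0,0,0]}], "grip_force": 60}}

```text
t: 4.47
tool_pos: [0.5269, 0.1779, 0.2174]
eef_rot: [0.133, 0.991, -0.0, -0.001]
contact_force: [0.5, 0.4, 0.2]
grip_width: 0.974
finger_force: 0.0
```

Run:
```python
from plant import *
import cv2,pickle,numpy as np
from h import *
d={n:read_camera(n) for n in("scene","wrist")};pickle.dump(d,open("c3.pkl","wb"))
s=observe();print(s["tool_pos"],s["grip_width"],s["joint_pos"])
w=d["wrist"];im=w["image"].copy()
for x,y,c in((.5275,.178,(255,0,0)),):
    for r,z in((.0325,.1355),(.011,.146)):
        P=np.array([px(w,[x+r*np.cos(t),y+r*np.sin(t),z]) for t in np.linspace(0,6.28,60)])
        cv2.polylines(im,[(P*16).round().astype(int)],True,c,1,cv2.LINE_AA,4)
        print(P.mean(0))
a=cv2.resize(im[170:350,160:400],(800,600),interpolation=cv2.INTER_CUBIC)
cv2.imwrite("pics/p3.png",a[:,:,::-1])
```

```text
[0.52703871 0.17795881 0.2177224 ] 1.0026688490492706 [ 2.59799136e-01  3.47926349e-01  1.54984349e+00 -1.10245420e-05
  1.24481452e+00 -1.04418885e+00]
[280.1118413  232.15515067]
[279.98147788 238.37422994]
```

View pics/p3.png

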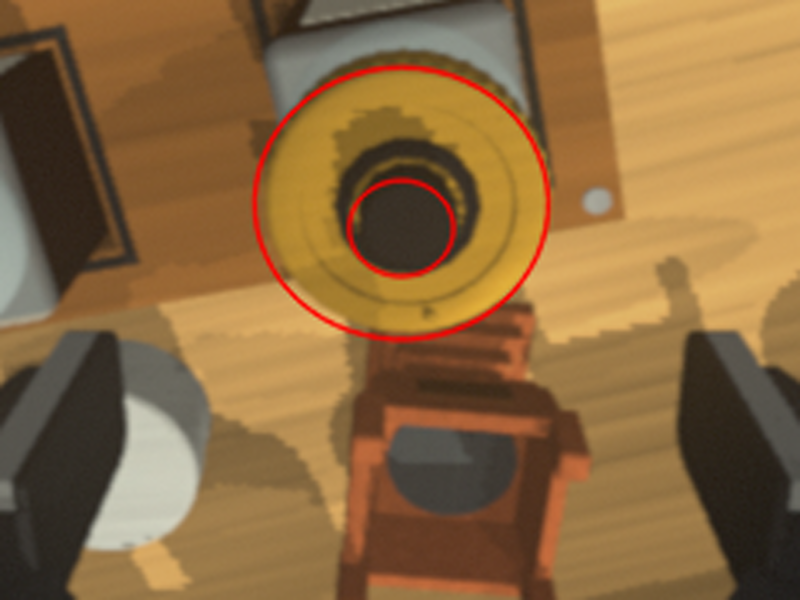

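The model overlay matches the lid to within about 1 mm, and the plunger is back up. The pip is at (428,311) in the crop, toward tool −x. I'll turn clockwise in the air first, to have room for the unscrewing, then descend.

Emit:
{"name": "drive_tool", "arguments": {"deltas": [{"hand": 0,"delta_pos": [0,0,0],"rot": [0,0,7]},{"hand": 0,"delta_pos": [0,0,0],"rot": [0,0,7]},{"hand": 0,"delta_pos": [0,0,0],"rot": [0,0,7]},{"hand": 0,"delta_pos": [0,0,0],"rot": [0,0,7]},{"hand": 0,"delta_pos": [0,0,0],"rot": [0,0,7]}]}}

```text
t: 4.98
tool_pos: [0.5271, 0.178, 0.218]
eef_rot: [0.428, 0.904, -0.0, -0.0]
contact_force: [-0.2, -1.2, -0.2]
grip_width: 0.999
finger_force: 0.0
```

Emit:
{"name": "drive_tool", "arguments": {"deltas": [{"hand": 0,"delta_pos": [0,0,20],"rot": [0,0,0]},{"hand": 0,"delta_pos": [0,0,20],"rot": [0,0,0]},{"hand": 0,"delta_pos": [0,0,20],"rot": [0,0,0]},{"hand": 0,"delta_pos": [0,0,15],"rot": [0,0,0]},{"hand": 0,"delta_pos": [0,0,5],"rot": [0,0,0]}]}}

```text
t: 5.4
tool_pos: [0.5262, 0.1777, 0.1357]
eef_rot: [0.425, 0.905, -0.001, -0.001]
contact_force: [-1.0, 0.0, 0.7]
grip_width: 1.001
finger_force: 0.0
```

Emit:
{"name": "drive_tool", "arguments": {"deltas": [{"hand": 0,"delta_pos": [0,0,0],"rot": [0,0,0]},{"hand": 0,"delta_pos": [0,0,0],"rot": [0,0,0]},{"hand": 0,"delta_pos": [0,0,0],"rot": [0,0,0]}]}}

```text
t: 5.65
tool_pos: [0.5276, 0.1781, 0.1394]
eef_rot: [0.425, 0.905, 0.0, 0.001]
contact_force: [-1.0, 0.2, 0.2]
grip_width: 0.997
finger_force: 0.0
```

Emit:
{"name": "drive_tool", "arguments": {"deltas": [{"hand": 0,"delta_pos": [0,0,5],"rot": [0,0,0]},{"hand": 0,"delta_pos": [0,0,3],"rot": [0,0,0]},{"hand": 0,"delta_pos": [0,0,0],"rot": [0,0,0]},{"hand": 0,"delta_pos": [0,0,0],"rot": [0,0,0]}]}}

```text
t: 5.98
tool_pos: [0.5271, 0.178, 0.1302]
eef_rot: [0.425, 0.905, -0.0, -0.0]
contact_force: [-0.3, -0.4, 1.2]
grip_width: 0.998
finger_force: 0.0
```

Emit:
{"name": "drive_tool", "arguments": {"deltas": [{"hand": 1,"delta_pos": [0,0,0],"rot": [0,0,0]},{"hand": 1,"delta_pos": [0,0,0],"rot": [0,0,0]},{"hand": 1,"delta_pos": [0,0,0],"rot": [0,0,0]},{"hand": 1,"delta_pos": [0,0,0],"rot": [0,0,0]},{"hand": 1,"delta_pos": [0,0,0],"rot": [0,0,0]}], "grip_force": 60}}

```text
t: 6.4
tool_pos: [0.5275, 0.1782, 0.1308]
eef_rot: [0.425, 0.905, 0.0, 0.0]
contact_force: [1.3, 0.9, 5.0]
grip_width: 0.734
finger_force: 65.8
```

Emit:
{"name": "drive_tool", "arguments": {"deltas": [{"hand": 1,"delta_pos": [0,0,0],"rot": [0,0,0]},{"hand": 1,"delta_pos": [0,0,0],"rot": [0,0,0]}]}}

```text
t: 6.57
tool_pos: [0.5275, 0.1781, 0.1308]
eef_rot: [0.425, 0.905, 0.0, 0.0]
contact_force: [1.6, 1.7, 5.6]
grip_width: 0.737
finger_force: 65.8
```

Run:
```python
from plant import *
s=observe();print(s)
```

```text
{'t': 6.5667, 'joint_pos': array([ 2.59880197e-01,  4.48267856e-01,  1.62908654e+00,  5.40859258e-05,
        1.06295448e+00, -4.33308890e-01]), 'qvel': array([-3.11969065e-04, -7.74936248e-04, -4.76420483e-04,  1.24294143e-04,
       -1.28632186e-03,  7.57256623e-05]), 'effort': array([-4.93864529e-01, -5.52145386e+01, -2.89554656e+01, -1.77647579e-01,
        2.77631488e-01, -2.06196005e-02]), 'tool_pos': array([0.52752802, 0.1781486 , 0.13081134]), 'eef_rot': array([4.24868537e-01, 9.05254833e-01, 4.30968356e-04, 4.76281817e-04]), 'contact_force': array([1.60167891, 1.70655131, 5.5660915 ]), 'wrist_torque': array([ 0.18837879, -0.11982701, -0.01154136]), 'finger_force': 65.82656697370112, 'grip_width': 0.7373413807911744}
```

Emit:
{"name": "drive_tool", "arguments": {"deltas": [{"hand": 1,"delta_pos": [0,0,0],"rot": [0,0,-2]},{"hand": 1,"delta_pos": [0,0,0],"rot": [0,0,-3]},{"hand": 1,"delta_pos": [0,0,0],"rot": [0,0,-3]},{"hand": 1,"delta_pos": [0,0,0],"rot": [0,0,-3]},{"hand": 1,"delta_pos": [0,0,0],"rot": [0,0,-3]}]}}

```text
t: 6.98
tool_pos: [0.5275, 0.1781, 0.1309]
eef_rot: [0.311, 0.951, 0.0, 0.0]
contact_force: [1.5, 0.6, 7.5]
grip_width: 0.732
finger_force: 66.2
```

Run:
```python
from plant import *
s=observe();print(s["wrist_torque"],s["contact_force"],s["eef_rot"])
```

```text
[-0.13730458  0.0775773  -0.64134741] [1.46059032 0.6451155  7.47505561] [3.10571845e-01 9.50549758e-01 3.70737961e-04 3.85115367e-04]
```

Emit:
{"name": "drive_tool", "arguments": {"deltas": [{"hand": 1,"delta_pos": [0,0,0],"rot": [0,0,-4]},{"hand": 1,"delta_pos": [0,0,0],"rot": [0,0,-4]},{"hand": 1,"delta_pos": [0,0,0],"rot": [0,0,-4]},{"hand": 1,"delta_pos": [0,0,0],"rot": [0,0,-4]},{"hand": 1,"delta_pos": [0,0,0],"rot": [0,0,0]}]}}

```text
t: 7.4
tool_pos: [0.5278, 0.178, 0.1312]
eef_rot: [0.174, 0.985, 0.0, 0.001]
contact_force: [1.4, -0.8, 8.4]
grip_width: 0.731
finger_force: 66.3
```

Run:
```python
from plant import *
import cv2,pickle,numpy as np
from h import *
s=observe();print(s["wrist_torque"],s["contact_force"],s["tool_pos"],s["eef_rot"])
w=read_camera("wrist");pickle.dump(w,open("c4.pkl","wb"))
cv2.imwrite("pics/p4.png",cv2.resize(w["image"][150:360,140:420],(800,600),interpolation=cv2.INTER_CUBIC)[:,:,::-1])
```

```text
[-0.40147221 -0.14367471  0.14435687] [ 1.36089825 -0.80130834  8.37833393] [0.52781212 0.1779999  0.13116677] [1.73965617e-01 9.84751208e-01 2.87662085e-04 9.69501858e-04]
```

View pics/p4.png

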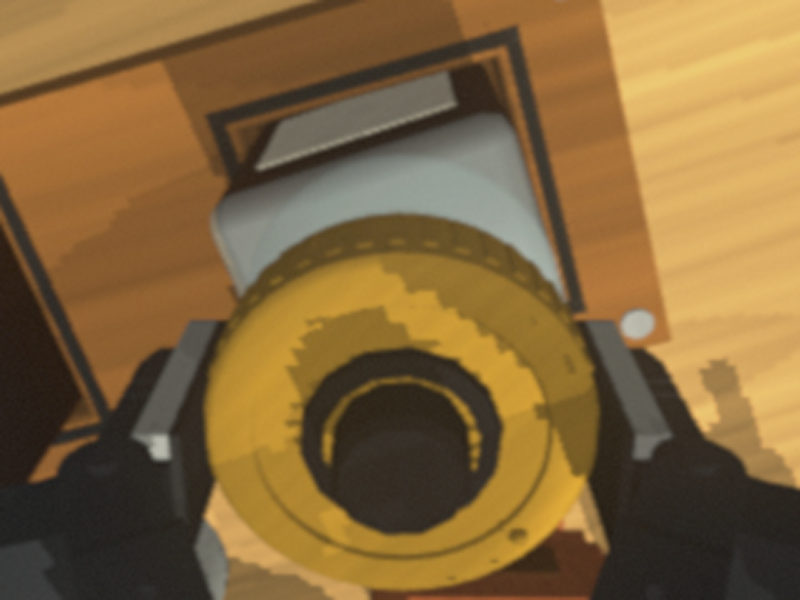

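The wrist view shows the lid held firmly between both pads. The pip is at (517,536) in the crop and the plunger is up. I'll compare how far the pip has turned with how far the tool has.

```bash
cat > pip.py <<'E'
import pickle,numpy as np
from h import *
w3=pickle.load(open("c3.pkl","rb"))["wrist"];w4=pickle.load(open("c4.pkl","rb"))
P=lambda x,y,k,ox,oy:((x+.5)/k+ox-.5,(y+.5)/k+oy-.5)
for w,p,c in((w3,P(428,311,10/3,160,170),(.5275,.178)),(w4,P(517,536,20/7,140,150),(.5278,.178))):
    q=atz(w,*p,.1357)[:2]-c;print(q,np.hypot(*q),np.degrees(np.arctan2(q[1],q[0])))
E
python3 pip.py
```

```text
[ 0.02583788 -0.00063917] 0.025845786768599853 -1.4170841509049903
[0.02399637 0.01216265] 0.026902709304608474 26.87835083026675
```

The pip has turned 28° for 30° of tool turn, so there is no real slip. I'll turn another 29°.

Emit:
{"name": "drive_tool", "arguments": {"deltas": [{"hand": 1,"delta_pos": [0,0,0],"rot": [0,0,-4]},{"hand": 1,"delta_pos": [0,0,0],"rot": [0,0,-4]},{"hand": 1,"delta_pos": [0,0,0],"rot": [0,0,-4]},{"hand": 1,"delta_pos": [0,0,0],"rot": [0,0,-4]},{"hand": 1,"delta_pos": [0,0,0],"rot": [0,0,-4]}]}}

```text
t: 7.87
tool_pos: [0.5282, 0.1783, 0.132]
eef_rot: [0.001, 1.0, 0.001, 0.002]
contact_force: [-1.1, 2.3, 17.6]
grip_width: 0.738
finger_force: 67.2
```

Emit:
{"name": "drive_tool", "arguments": {"deltas": [{"hand": 1,"delta_pos": [0,0,0],"rot": [0,0,-4]},{"hand": 1,"delta_pos": [0,0,0],"rot": [0,0,-4]},{"hand": 1,"delta_pos": [0,0,0],"rot": [0,0,-1]},{"hand": 1,"delta_pos": [0,0,0],"rot": [0,0,0]},{"hand": 1,"delta_pos": [0,0,0],"rot": [0,0,0]}]}}

```text
t: 8.28
tool_pos: [0.5281, 0.1784, 0.1322]
eef_rot: [-0.076, 0.997, 0.0, 0.002]
contact_force: [-0.7, 1.8, 16.8]
grip_width: 0.732
finger_force: 67.1
```

Run:
```python
from plant import *
import cv2,pickle
s=observe();print(s["wrist_torque"],s["contact_force"],s["tool_pos"],s["eef_rot"])
w=read_camera("wrist");pickle.dump(w,open("c5.pkl","wb"))
cv2.imwrite("pics/p5.png",cv2.resize(w["image"][150:360,140:420],(800,600),interpolation=cv2.INTER_CUBIC)[:,:,::-1])
```

```text
[0.05669874 0.15840453 0.0660766 ] [-0.6832478   1.7728604  16.81175462] [0.52813715 0.17837337 0.13215524] [-7.60871901e-02  9.97099450e-01  3.89715597e-04  1.80943557e-03]
```

View pics/p5.png

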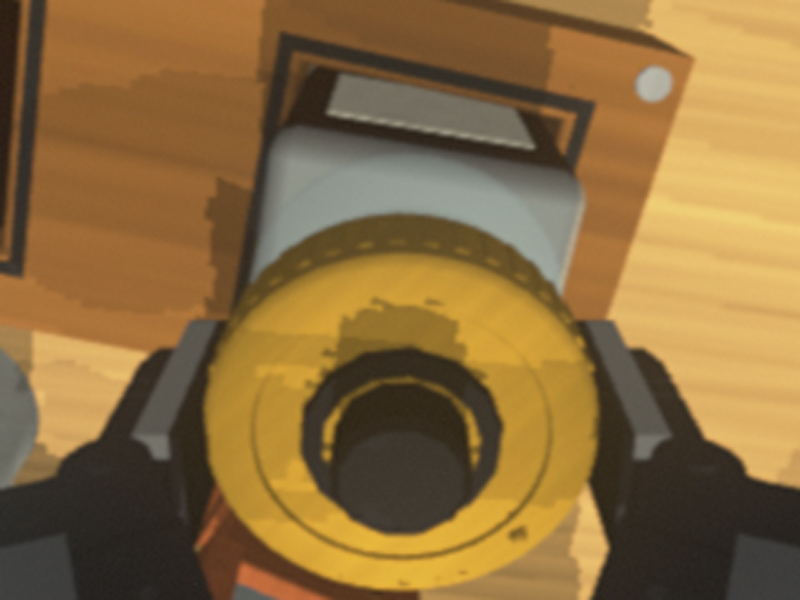

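The pip has stayed at (517,534) in the tool frame, so the lid has turned with the tool by about 57–59°, and the turning torque is gone. I'll lift slowly.

Emit:
{"name": "drive_tool", "arguments": {"deltas": [{"hand": 1,"delta_pos": [0,0,-2],"rot": [0,0,0]},{"hand": 1,"delta_pos": [0,0,-1],"rot": [0,0,0]},{"hand": 1,"delta_pos": [0,0,-1],"rot": [0,0,0]},{"hand": 1,"delta_pos": [0,0,0],"rot": [0,0,0]}]}}

```text
t: 8.67
tool_pos: [0.527, 0.178, 0.134]
eef_rot: [-0.076, 0.997, -0.0, -0.0]
contact_force: [0.5, 1.3, -0.6]
grip_width: 0.737
finger_force: 65.5
```

Emit:
{"name": "drive_tool", "arguments": {"deltas": [{"hand": 1,"delta_pos": [0,0,-2],"rot": [0,0,0]},{"hand": 1,"delta_pos": [0,0,-2],"rot": [0,0,0]},{"hand": 1,"delta_pos": [0,0,0],"rot": [0,0,0]}]}}

```text
t: 8.92
tool_pos: [0.5272, 0.178, 0.1385]
eef_rot: [-0.076, 0.997, 0.0, 0.0]
contact_force: [0.2, 1.1, -0.3]
grip_width: 0.735
finger_force: 65.5
```

The force on the tool is only the lid's weight, so it is free. I'll lift until it is about 25 mm clear.

Emit:
{"name": "drive_tool", "arguments": {"deltas": [{"hand": 1,"delta_pos": [0,0,-5],"rot": [0,0,0]},{"hand": 1,"delta_pos": [0,0,-8],"rot": [0,0,0]},{"hand": 1,"delta_pos": [0,0,-8],"rot": [0,0,0]},{"hand": 1,"delta_pos": [0,0,-6],"rot": [0,0,0]},{"hand": 1,"delta_pos": [0,0,-3],"rot": [0,0,0]}]}}

```text
t: 9.33
tool_pos: [0.5275, 0.1781, 0.1698]
eef_rot: [-0.076, 0.997, 0.0, 0.001]
contact_force: [-1.2, -0.9, -0.8]
grip_width: 0.733
finger_force: 65.6
```

Emit:
{"name": "drive_tool", "arguments": {"deltas": [{"hand": 1,"delta_pos": [0,0,0],"rot": [0,0,0]},{"hand": 1,"delta_pos": [0,0,0],"rot": [0,0,0]},{"hand": 1,"delta_pos": [0,0,0],"rot": [0,0,0]}]}}

```text
t: 9.58
tool_pos: [0.527, 0.1779, 0.168]
eef_rot: [-0.076, 0.997, -0.0, -0.0]
contact_force: [0.0, 0.2, -0.4]
grip_width: 0.734
finger_force: 65.6
```

Run:
```python
from plant import *
import cv2,numpy as np
s=observe();print(s["contact_force"],s["tool_pos"],s["eef_rot"],s["grip_width"])
a=read_camera("scene")["image"][150:250,240:373];b=read_camera("wrist")["image"][100:360,140:420]
o=np.hstack([cv2.resize(a,(400,300),interpolation=cv2.INTER_CUBIC),cv2.resize(b,(323,300))])
cv2.imwrite("pics/p6.png",o[:,:,::-1])
```

```text
[ 0.04386896  0.19867059 -0.41690588] [0.52703314 0.17792853 0.16796578] [-7.59723034e-02  9.97109892e-01 -6.31252784e-05 -2.62406604e-04] 0.7343030382558174
```

View pics/p6.png

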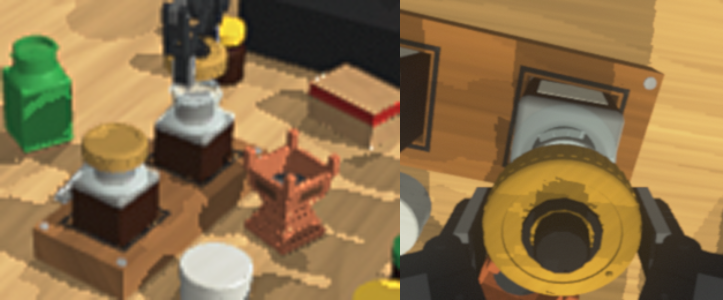

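The lid is held level at about (208,65) in the scene crop, clear of the open neck at (195,105). The jar is still in its well and everything else stands as before, so I'll hand in.

```bash
python3 -c "
from plant import *
print(finish_job())"
```

```text
the job is handed in; nothing more can be done
None
```

The job is handed in: I pressed the vent plunger to its stop and let it come back up, turned the lid about 57° anticlockwise, and lifted it off; the gripper holds it level about 25 mm above the mouth, with the jar still in its well.

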